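Pack painted miniatures into a travel rack

ROBOT

A 6-joint arm with a two-finger parallel gripper is mounted at the origin on the work surface. World frame = base frame: x ahead of the robot, y to its left, z up, the work surface at z = 0. Lengths are in m, angles in degrees, forces in N, time in s.
With the tool pointing down it reaches from about 0.325 to 0.85 m from the base axis. Payload 15.5 kg.
Tool frame: the origin (TCP) lies midway between the tips of the shut fingers; the grasp point (between the pads) lies 19 mm behind it; z points along the fingers, y is the line along which they close (so a half turn about z gives the same grasp; the last joint's range is limited). The gripper opens to 91 mm and grips with 3 to 60 N. Pads are 32 mm wide; open, the fingers measure 118 mm over their backs; the gripper's body (76 mm by 178 mm) begins 60 mm behind the grasp point.
Start: joints at [65.747, 28.281, 77.091, -0, 74.628, -5.472], TCP at [0.201, 0.592, 0.214] pointing down, gripper open.
Joint ranges: [-166.48, 166.48], [-47.26, 123.95], [12.59, 153.08], [-70.14, 250.14], [6.76, 159.57], [-176.63, 176.63]. Speed limits (degrees/s): [108.29, 108.29, 147.25, 172.46, 172.46, 172.46].

INTERFACE

Orientations are given as a 3x3 rotation matrix whose columns are the frame's x, y, z axes.
In Python, from bench import ctrl gives the robot as it stands. The module is installed in compiled form; this text tells all that it offers. Calls block until the motion is done:
- ctrl.goto(position, orientation): joint-space move of the TCP to a pose.
- ctrl.move_l(position, vel=0.15, ori=None, contact_N=None): straight line of the TCP; ori=None keeps the orientation; vel is the mean speed in m/s. With contact_N (N) it stops when the force on the tool has changed by that much, and returns True; else False.
- ctrl.movej(angles): joint-space move.
- ctrl.command_gripper(opening): opening from 0.0 (shut) to 1.0 (fully open); the grip force is fixed at half the most; returns when the fingers have stopped.
- ctrl.sleep(seconds).
- ctrl.ik(position, orientation): joint angles nearest the present ones, or None.
- ctrl.read_camera(name): name is "scene" or "top" or "wrist"; returns the picture (420x560x3 uint8, blue, green, red); there is no depth.
- ctrl.camera_params(name): a dict with "fx", "fy", "cx", "cy" (pixels), "D" ([k1, k2, p1, p2, k3] as OpenCV has them; the pictures are not rectified), "pose" (4x4, takes a point from camera to world coordinates); the wrist camera has in their place "T_tool_cam" (4x4, takes a point from camera to tool coordinates, whose origin is the TCP and whose axes are the flange's). Camera axes: x right, y up, looking along -z (the intrinsics and any distortion apply to the point x, -y, -z); pixel columns grow to the right and rows downward; lengths in m; the calibration is good to about 2 mm. A picture is of the moment at which its call begins: read the wrist's pose just before it. camera_params takes no time and is no camera call.
A pose or a line that the arm cannot do raises ctrl.MotionError and nothing moves.
- ctrl.sign_off(): hands the job in; it is judged then, once.
Readings, each from a call of its own:
- ctrl.current_t(): time.
- ctrl.current_q(): joint angles.
- ctrl.current_dq(): joint speeds.
- ctrl.current_effort(): joint torques, N m.
- ctrl.current_tool_pos(): TCP position.
- ctrl.current_eef_rot(): TCP orientation.
- ctrl.current_contact_force(): force on the tool from outside, world axes, zero at the start.
- ctrl.current_wrist_torque(): the same for the moment, N m.
- ctrl.current_grip_width(): opening from 0.0 (shut) to 1.0 (fully open).
- ctrl.current_grasp_force(): force on a finger pad.
Only numpy, scipy, OpenCV 4.12 (cv2) and the standard library are available. Lean on these libraries where they do the work, as an engineer would, in place of code of your own. Each camera call takes 0.05 s, during which the arm holds its last target. There are 200 camera calls.

TASK

Pack the painted miniatures for travel. First swing the rack's red lever wide open, then slide every miniature standing on the table into a bay of its own, plinth under the lips and fully home against the back; once they are all in, lower the yellow keeper into its seat in front of them and swing the lever fully shut over it. Leave the paints, water jar and brush where they are.

Things in the scene. Friction and masses are not known exactly. Their poses are not given: they have to be found in the camera images.
- rack: plywood travel rack, fixed, placed differently each run. Origin: on the table under the keeper seat; x points into the bays (away from the robot at yaw 0), y left. Floor board 6 mm thick, x -75 to 70, y -145 to 107 mm. Three bays at y = -70, 0, 70, open to -x. Floor before them is flat but for two posts (x -25.5 to -11.5, |y| 27 to 43, top at z = 22) between the bays' lanes, and the lever pivot
- bay0 (a point): underside centre of a plinth fully home in the right-hand bay (rack x = 34.5, y = -70 mm, z = 6); axes as the rack's. A bay is 50 mm wide between dividers that begin at rack x = 11.5, back wall at x = 56.5. Lips (underside z = 17.5, top 22) overhang it 9 mm each side, 8 mm at the back. Set the plinth on the floor before it (rack x about -22) and slide it to +x until it meets the back wall
- bay1 (a point): the same for the middle bay (rack x = 34.5, y = 0 mm, z = 6)
- bay2 (a point): the same for the left-hand bay (rack x = 34.5, y = 70 mm, z = 6)
- keeper_seat (a point): where the keeper's origin is when seated (rack x = 0, y = 0, on the rack floor, z = 6 mm), its axes pointing as the rack's. The bar fits the 23 mm gap between the posts and the dividers' fronts (x -11.5 to 11.5), the tongue the 54 mm gap between the two posts
- lever (a joint): red swing lever, turns level about an upright pivot at rack x = 0, y = -125 mm: 0 = shut, lying along rack +y over the seat's right end; grows counter-clockwise seen from above, pi/2 = pointing to rack -x; stop at 1.75; wide open is beyond 1.3. Starts shut or nearly so. Stays where left, under 1 N at the knob moves it. Arm 25 to 31 mm above the table, 3 mm over the seated keeper
- lever_knob (a point): middle of the lever's upright round red knob, 16 mm diameter, from 31 to 63 mm above the table (this point at 51 mm), 70 mm from the pivot
- lever_pivot (a point): on the lever's pivot axis, 25 mm above the table
- keeper: yellow T-shaped keeper with a black upright grip, lying flat. Origin: centre of the bar's underside; z up. Bar 19 mm (x) by 140 mm (y), 16 high; tongue x -29 to -9, 48 wide (y), 16 high; grip x -20 to -4, 26 wide (y), z 16 to 60. About 0.12 kg. Seated, its tongue points to the rack's -x, between the posts
- figure_red: painted red miniature on a black square plinth, absent in some runs. Origin: centre of the plinth's underside; z up, faces -x. Plinth 44 x 44 mm, 9 high; legs 18 wide (y); flat-sided red torso 18 x 18 mm from z = 38 to 66, to be gripped on its two sides in y (shield and cape stand out 3 mm in x); head up to z = 84. About 0.11 kg, bottom-heavy.
- figure_blue: painted blue miniature on a black square plinth, absent in some runs. Origin: centre of the plinth's underside; z up, faces -x. Plinth 44 x 44 mm, 9 high; legs 18 wide (y); flat-sided blue torso 18 x 18 mm from z = 38 to 66, to be gripped on its two sides in y (shield and cape stand out 3 mm in x); head up to z = 84. About 0.11 kg, bottom-heavy.
- figure_green: painted green miniature on a black square plinth, absent in some runs. Origin: centre of the plinth's underside; z up, faces -x. Plinth 44 x 44 mm, 9 high; legs 18 wide (y); flat-sided green torso 18 x 18 mm from z = 38 to 66, to be gripped on its two sides in y (shield and cape stand out 3 mm in x); head up to z = 84. About 0.11 kg, bottom-heavy.
- pot_purple: bystander: purple paint pot, 36 mm diameter, 37 mm high; origin under its centre
- pot_pink: bystander: pink paint pot, 36 mm diameter, 37 mm high; origin under its centre
- dropper_grey: bystander: grey dropper bottle, 26 mm diameter, 72 mm high; origin under its centre
- dropper_red: bystander: red dropper bottle, 26 mm diameter, 72 mm high; origin under its centre
- dropper_yellow: bystander: yellow dropper bottle, 26 mm diameter, 72 mm high; origin under its centre
- water_jar: bystander: green glass jar, 68 mm diameter, 95 mm high; origin under its centre
- brush: bystander: paint brush lying on the table, 178 mm long; origin at its middle
Mind the look-alikes: they are no part of the job. Leave any purple look-alike of the figure_red alone.

How it is judged (in metres and radians):
On the way, in this order (a step that is already met when the one before it is completed fails the run):
1. the lever is wide open (beyond 1.3 rad) (value of joint lever above 1.3 rad), for 0.2 s.
2. every miniature is fully home in a bay (((horizontal distance between figure_red and bay0 below 0.008 m and z of figure_red in the frame of bay0 between -0.003 and 0.003 m and angle between figure_red's own z axis and vertical below 0.1 rad) or (horizontal distance between figure_red and bay1 below 0.008 m and z of figure_red in the frame of bay1 between -0.003 and 0.003 m and angle between figure_red's own z axis and vertical below 0.1 rad) or (horizontal distance between figure_red and bay2 below 0.008 m and z of figure_red in the frame of bay2 between -0.003 and 0.003 m and angle between figure_red's own z axis and vertical below 0.1 rad)) and ((horizontal distance between figure_blue and bay0 below 0.008 m and z of figure_blue in the frame of bay0 between -0.003 and 0.003 m and angle between figure_blue's own z axis and vertical below 0.1 rad) or (horizontal distance between figure_blue and bay1 below 0.008 m and z of figure_blue in the frame of bay1 between -0.003 and 0.003 m and angle between figure_blue's own z axis and vertical below 0.1 rad) or (horizontal distance between figure_blue and bay2 below 0.008 m and z of figure_blue in the frame of bay2 between -0.003 and 0.003 m and angle between figure_blue's own z axis and vertical below 0.1 rad)) and ((horizontal distance between figure_green and bay0 below 0.008 m and z of figure_green in the frame of bay0 between -0.003 and 0.003 m and angle between figure_green's own z axis and vertical below 0.1 rad) or (horizontal distance between figure_green and bay1 below 0.008 m and z of figure_green in the frame of bay1 between -0.003 and 0.003 m and angle between figure_green's own z axis and vertical below 0.1 rad) or (horizontal distance between figure_green and bay2 below 0.008 m and z of figure_green in the frame of bay2 between -0.003 and 0.003 m and angle between figure_green's own z axis and vertical below 0.1 rad))), for 0.2 s.
3. the keeper lies in its seat (horizontal distance between keeper and keeper_seat below 0.007 m and z of keeper in the frame of keeper_seat between -0.003 and 0.003 m and angle between keeper's own z axis and vertical below 0.1 rad), for 0.2 s.
4. the lever is shut (below 0.12 rad) (value of joint lever below 0.12 rad), for 0.2 s.
At the end, for the whole second after the job is handed in: every miniature present stands upright (within 0.1 rad) on the floor of a bay (within 3 mm), within 8 mm of its fully home point; the keeper lies flat within 7 mm of its seat point and 3 mm of the floor; the lever is below 0.12 rad; all at rest (all of step 2 and all of step 3 and value of joint lever below 0.12 rad and linear speed of each of figure_red, figure_blue, figure_green, keeper below 0.02 m/s); the robot touches nothing.
It fails at once if a paint, the water jar or the brush is pushed more than 40 mm away (distance of any of pot_purple, pot_pink, dropper_grey, dropper_red, dropper_yellow, water_jar, brush from where it was at the start of the episode above 0.04 m).
It fails at once if a paint or the water jar is knocked over (angle between any of pot_purple, pot_pink, dropper_grey, dropper_red, dropper_yellow, water_jar's own z axis and vertical above 0.7 rad).
Of figure_red, figure_blue, figure_green only 2 to 3 are there at a start; the rules pass over those that are not, and their reading is None.
At some moment in a run one of figure_red, figure_blue, figure_green, keeper may be knocked a few centimetres aside while the robot is not near it.
It also fails if it takes over 210 s, if anything falls off the work surface, if the arm or the gripper's body presses on something with over 40 N, if the wrist force passes 120 N, or if a joint passes its speed limit or range.

## Working session

There is one attempt and no reset: what is moved stays moved. The work goes in short steps, each a Python script; the robot and the scene stay as the last script left them, time stands still between calls to the robot, and variables do not carry over. Pictures are saved under pics/ and viewed, at most 14 in all, crops included, and the job is handed in when it is done.

```bash
mkdir -p pics; cat > h.py <<'E'
import numpy as np, cv2
from bench import ctrl
def cam(name):
    p=ctrl.camera_params(name)
    if name=="wrist":
        T=np.eye(4);T[:3,:3]=ctrl.current_eef_rot();T[:3,3]=ctrl.current_tool_pos()
        p["pose"]=T@np.array(p["T_tool_cam"])
    K=np.array([[p["fx"],0,p["cx"]],[0,p["fy"],p["cy"]],[0,0,1.]])
    return K,np.array(p["D"],float),np.array(p["pose"])
def snap(name,f):
    C=cam(name); im=ctrl.read_camera(name); cv2.imwrite("pics/"+f,im)
    np.savez("pics/"+f+".npz",K=C[0],D=C[1],P=C[2]); return im
def px2w(f,pts,z):
    c=np.load("pics/"+f+".npz");K,D,P=c["K"],c["D"],c["P"]
    u=cv2.undistortPoints(np.array(pts,float).reshape(-1,1,2),K,D)[:,0]
    z=np.broadcast_to(z,len(u)); d=np.c_[u[:,0],-u[:,1],-np.ones(len(u))]@P[:3,:3].T
    return P[:3,3]+d*((z-P[2,3])/d[:,2])[:,None]
def w2px(f,X):
    c=np.load("pics/"+f+".npz");K,D,P=c["K"],c["D"],c["P"]
    q=(np.array(X,float).reshape(-1,3)-P[:3,3])@P[:3,:3]
    return cv2.projectPoints(q*[1,-1,-1],np.zeros(3),np.zeros(3),K,D)[0][:,0]
def R(yaw): # tool down, tool y axis at world angle yaw+90 (deg)
    a=np.radians(yaw);c,s=np.cos(a),np.sin(a)
    return np.array([[c,s,0],[s,-c,0],[0,0,-1.]])
E
python3 - <<'E'
from h import *
for n in("top","scene","wrist"):
    im=snap(n,n+"0.png"); print(n,cam(n)[2][:3].round(3).tolist(), ctrl.camera_params(n)["fx"])
print(np.round(ctrl.current_eef_rot(),3).tolist())
im=cv2.imread("pics/top0.png"); cv2.imwrite("pics/top0b.png",cv2.resize(im,(800,600),interpolation=cv2.INTER_CUBIC))
E
```

```text
top [[-0.02, 0.987, -0.158, 0.349], [-1.0, -0.023, -0.019, 0.022], [-0.022, 0.157, 0.987, 1.305]] 398.92768623439673
scene [[0.343, -0.81, 0.477, 1.264], [0.939, 0.296, -0.174, -0.245], [-0.0, 0.507, 0.862, 1.364]] 528.8845426871727
wrist [[0.322, -0.91, -0.26, 0.128], [0.947, 0.309, 0.091, 0.617], [-0.002, -0.275, 0.961, 0.384]] 315.45161932316415
[[-0.947, 0.322, -0.0], [0.322, 0.947, -0.001], [0.0, -0.001, -1.0]]
```

View pics/top0b.png

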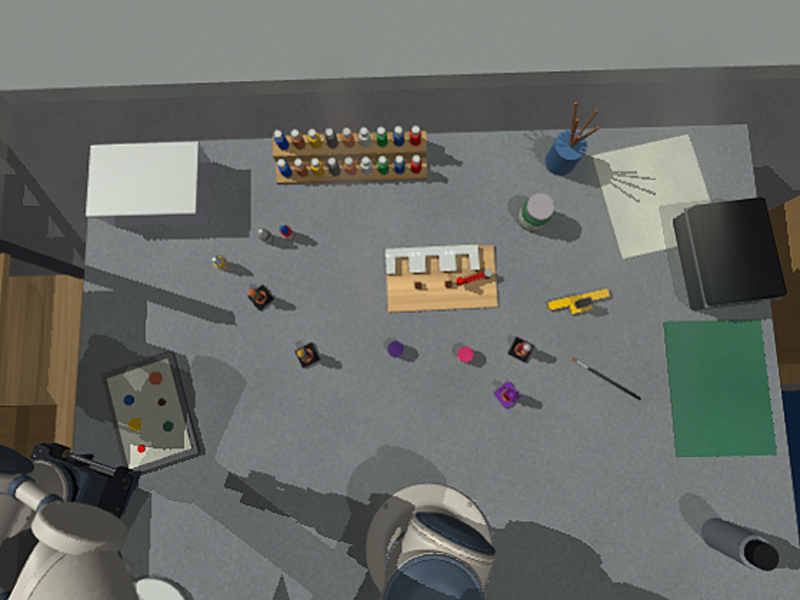

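View pics/scene0.png

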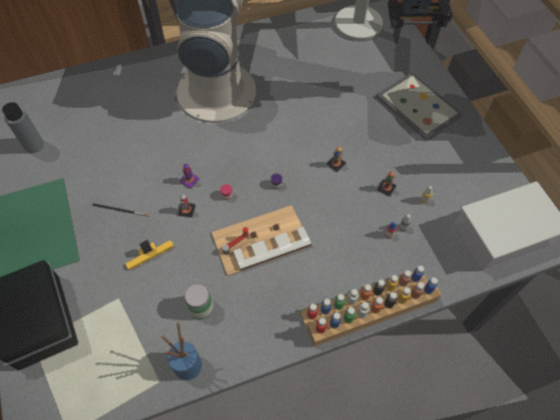

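The top view (800x600) shows these candidates:
- Figures on black plinths at (260,297), (307,354) and (520,348).
- The look-alike on a purple plinth at (507,395), which I leave alone.
- The keeper at (580,300).
- The rack, spanning (386,248) to (497,310), with the red lever from (490,275) to (460,283), nearly shut.

The red pencil-like objects in the back rack are not the lever. Next I'll take close wrist views.

```bash
python3 - <<'E'
from h import *
s=560/800
n=["figA","figB","figC","purple","keeper","rackFL","rackFR","rackBR","pivot","knob","potp","potpink","jar","brushL","brushR"]
p=np.array([(260,298),(307,355),(520,349),(507,396),(580,301),(389,311),(498,307),(495,247),(488,276),(462,282),(396,350),(466,355),(537,215),(574,360),(640,398)])*s
for a,b in zip(n,px2w("top0.png",p,0.005)): print(a,b.round(3))
# view rack
T=np.array(ctrl.camera_params("wrist")["T_tool_cam"]);print(T.round(3).tolist())
def look(xy,yaw,z,f):
    # place the tool so that camera axis hits xy at z=0
    r=R(yaw)
    d=r@(-T[:3,2]); 
    c=r@T[:3,3]
    h=z+c[2]; hit=c[:2]+d[:2]*(h/-d[2])
    ctrl.goto(np.r_[np.array(xy)-hit,z],r); im=snap("wrist",f); return im
w=px2w("top0.png",np.array([[440,280]])*s,0)[0,:2]
im=None
for yaw in(0,180):
    try: im=look(w,yaw,0.28,"rack1.png"); print("yaw",yaw); break
    except ctrl.MotionError as e: print(yaw,e)
cv2.imwrite("pics/rack1b.png",cv2.resize(im,(800,600),interpolation=cv2.INTER_CUBIC))
E
```

```text
figA [0.555 0.373 0.005]
figB [0.421 0.262 0.005]
figC [ 0.425 -0.222  0.005]
purple [ 0.32  -0.187  0.005]
keeper [ 0.531 -0.365  0.005]
rackFL [0.518 0.074 0.005]
rackFR [ 0.522 -0.177  0.005]
rackBR [ 0.663 -0.176  0.005]
pivot [ 0.595 -0.157  0.005]
knob [ 0.582 -0.096  0.005]
potp [0.428 0.059 0.005]
potpink [ 0.414 -0.099  0.005]
jar [ 0.738 -0.278  0.005]
brushL [ 0.397 -0.342  0.005]
brushR [ 0.31  -0.483  0.005]
[[-0.0, 0.961, 0.276, 0.077], [1.0, -0.0, 0.001, 0.0], [0.001, 0.276, -0.961, -0.171], [0.0, 0.0, 0.0, 1.0]]
yaw 0
```

View pics/rack1b.png

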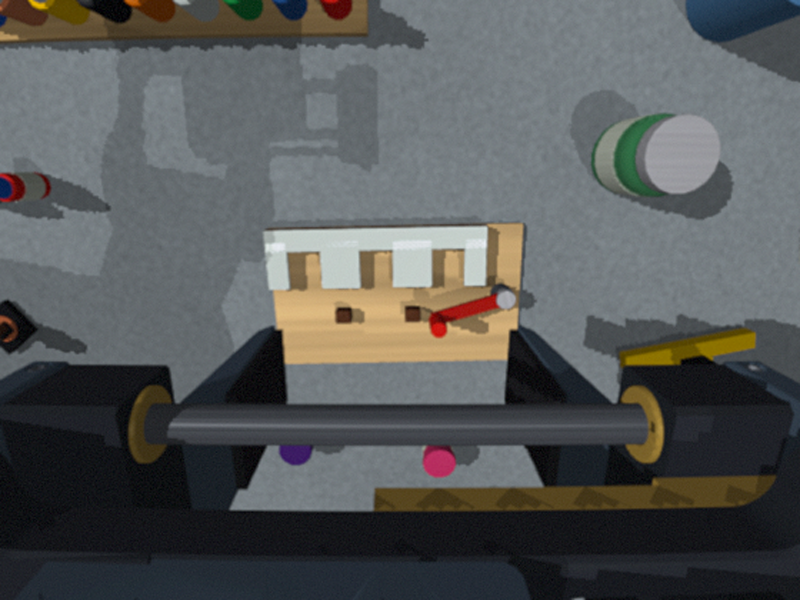

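```bash
python3 - <<'E'
from h import *
im=cv2.imread("pics/rack1.png")[147:267,178:378]
cv2.imwrite("pics/rack1c.png",cv2.resize(im,(800,480),interpolation=cv2.INTER_CUBIC))
E
```

```text
(no output)
```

View pics/rack1c.png

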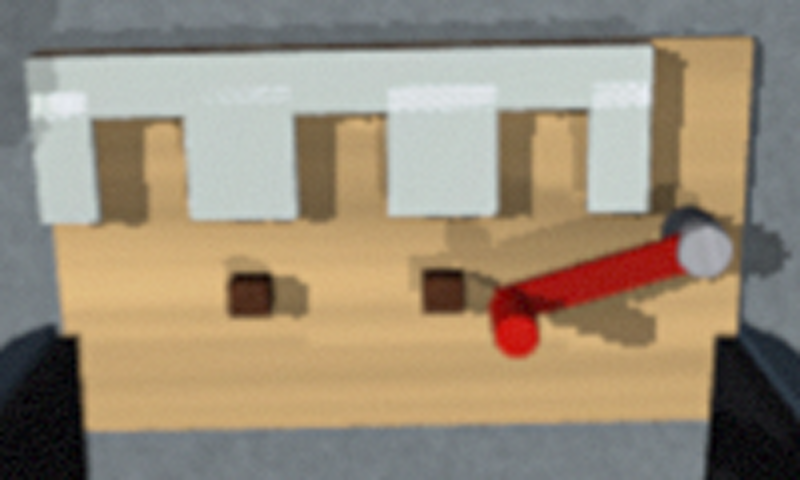

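```bash
cat > rackfit.py <<'E'
from h import *
from scipy.optimize import least_squares
X=[];U=[]
for y,a,b in zip((86,54,16,-16,-54,-86),((99,222),(190,219),(296,218),(389,216),(497,215),(588,212)),((93,119),(183,117),(294,115),(387,113),(498,110),(588,108))):
    X+= [(11.5,y,22),(48.5,y,22)];U+=[a,b]
X+=[(70,-145,6),(-18.5,35,22),(-18.5,-35,22)];U+=[(753,38),(250,293),(443,291)]
X=np.array(X)/1e3;U=(np.array(U)+.5)/4-.5+[178,147]
def rk(p,X):
    c,s=np.cos(p[2]),np.sin(p[2]);X=np.atleast_2d(X)
    return np.c_[p[0]+c*X[:,0]-s*X[:,1],p[1]+s*X[:,0]+c*X[:,1],X[:,2]]
if __name__=="__main__":
    r=least_squares(lambda p:(w2px("rack1.png",rk(p,X))-U).ravel(),[.59,-.03,0],loss="soft_l1")
    print(r.x.round(4),np.degrees(r.x[2])); print((r.fun.reshape(-1,2)).round(1).tolist())
    np.save("rack.npy",r.x)
    q=lambda u:(np.array(u)+.5)/4-.5+[178,147]
    k=px2w("rack1.png",[q((517,335)),q((704,250))],[.063,.04])
    pv=rk(r.x,[0,-.125,.025])[0]; print("knob",k,"pivot",pv, np.hypot(*(k[0]-pv)[:2]))
    d=k[0]-pv; print("lever",np.arctan2(d[1],d[0])-np.pi/2-r.x[2])
E
python3 rackfit.py
```

```text
[ 0.5963 -0.0275  0.0201] 1.1495475791458927
[[0.1, -0.1], [-0.6, -0.3], [-0.0, 0.2], [0.0, -0.3], [0.5, -0.0], [-0.1, -0.3], [-0.0, 0.0], [-0.1, -0.3], [0.0, -0.2], [-0.1, -0.0], [0.0, 0.1], [0.6, 0.0], [-0.1, -0.3], [-0.4, 1.7], [0.2, 1.3]]
knob [[ 0.57880187 -0.08528156  0.063     ]
 [ 0.60108612 -0.1504151   0.04      ]] pivot [ 0.59881884 -0.15246529  0.025     ] 0.07010229581879372
lever 0.26950584747831885
```

```bash
cat >> h.py <<'E'
T=np.array(ctrl.camera_params("wrist")["T_tool_cam"])
def look(xy,yaw,z,f,zt=0.0):
    r=R(yaw); d=r@(-T[:3,2]); c=r@T[:3,3]
    hit=c[:2]+d[:2]*((z+c[2]-zt)/-d[2])
    ctrl.goto(np.r_[np.array(xy)-hit,z],r); return snap("wrist",f)
rack=np.load("rack.npy") if __import__("os").path.exists("rack.npy") else None
def rw(x,y,z=0):
    p=rack;c,s=np.cos(p[2]),np.sin(p[2]); return np.array([p[0]+c*x-s*y,p[1]+s*x+c*y,z])
ryaw=np.degrees(rack[2]) if rack is not None else 0
def lev(th,z):
    a=th+np.pi/2; yaw=np.degrees(a)+ryaw-180
    return rw(.07*np.cos(a),-.125+.07*np.sin(a),z),R(yaw)
E
python3 - <<'E'
from h import *
p,r=lev(.27,.13); ctrl.goto(p,r); ctrl.command_gripper(.38)
print(ctrl.move_l(lev(.27,.038)[0],.08,contact_N=6)); ctrl.command_gripper(.23)
print(ctrl.current_grip_width())
for th in np.arange(.45,1.66,.15):
    p,r=lev(th,.038); ctrl.move_l(p,.06,ori=r)
print(ctrl.current_contact_force(),ctrl.current_t())
ctrl.command_gripper(.38)
ctrl.move_l(p+[0,0,.12],.2)
ctrl.command_gripper(1)
im=look((.49,.32),0,.25,"figs1.png")
cv2.imwrite("pics/figs1b.png",cv2.resize(im,(800,600),interpolation=cv2.INTER_CUBIC)); print(ctrl.current_t())
E
```

```text
False
0.22936633928858713
[-0.03121437  0.11565805  0.22077076] 9.7333
13.7
```

View pics/figs1b.png

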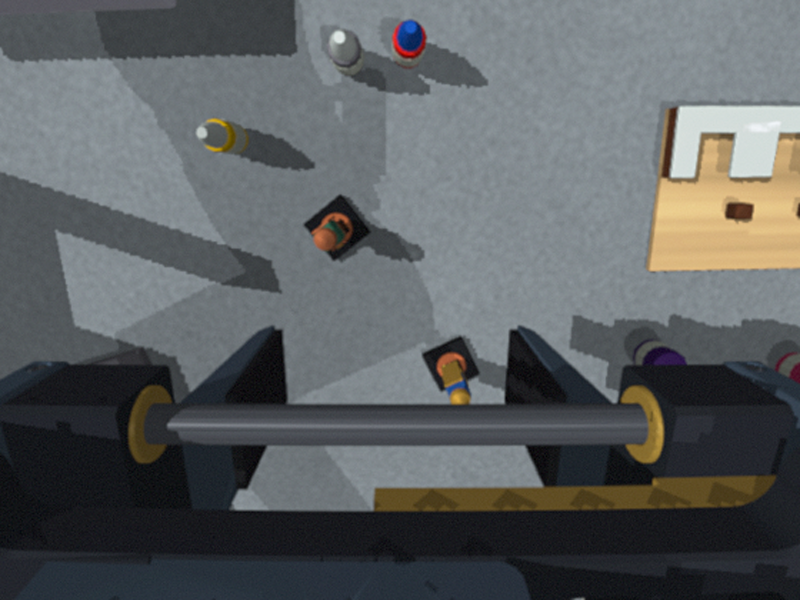

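```bash
python3 - <<'E'
from h import *
im=cv2.imread("pics/figs1.png")
a=im[130:190,205:270];b=im[230:290,285:350]
cv2.imwrite("pics/figs1c.png",np.hstack([cv2.resize(x,None,fx=6,fy=6,interpolation=cv2.INTER_CUBIC) for x in(a,b)]))
im=look((.425,-.215),-40,.14,"figC.png",.03)
cv2.imwrite("pics/figCb.png",cv2.resize(im[60:315],None,fx=1.42,fy=1.42,interpolation=cv2.INTER_CUBIC)); print(ctrl.current_t())
E
```

```text
15.7583
```

View pics/figs1c.png

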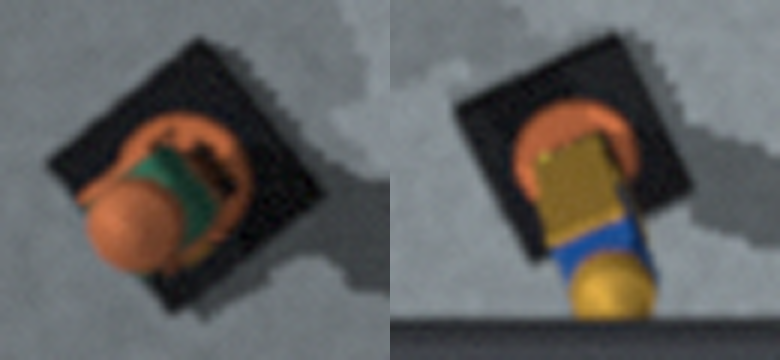

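View pics/figCb.png

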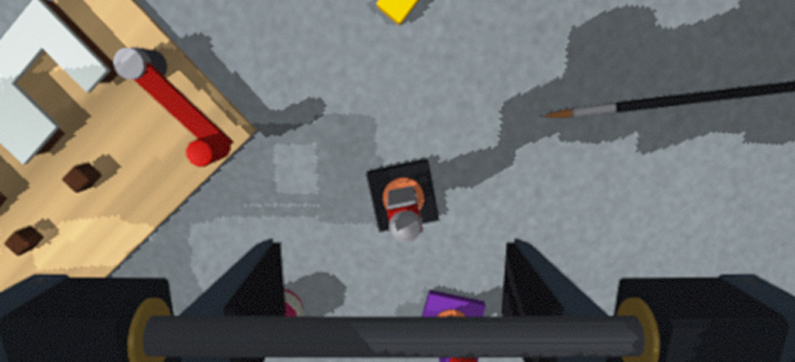

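Lever is wide open (knob at (200,152)). Left crop shows A, the green figure, with the brown cape on its upper-right face. B is blue, with a gold plate on its upper face. The figC view shows red at (403,196) with a grey plate on its upper face, and the purple look-alike at (453,310). Those plates give each figure's x axis.

```bash
cat >> h.py <<'E'
def plinth(f,c):  # c: corners (orig px): p0,p1 back edge.. ; order: back-left, back-right, front-right, front-left wrt plate axis
    w=px2w(f,c,.009)[:,:2]; s=np.linalg.norm(np.roll(w,-1,0)-w,axis=1)
    d=w[0]+w[1]-w[2]-w[3]; yaw=(np.degrees(np.arctan2(d[1],d[0]))+90)%180-90
    print("centre",w.mean(0).round(4),"yaw",yaw.round(1),"sides",s.round(4)); return w.mean(0),yaw
def pick(c,yaw,zg=.033,op=.6):
    ctrl.goto([*c,.16],R(yaw)); ctrl.command_gripper(op)
    print("hit",ctrl.move_l([*c,zg],.12,contact_N=8)); ctrl.command_gripper(0)
    w=ctrl.current_grip_width()*91; print("width mm",round(w,1)); 
    return abs(w-18)<3
def stow(bay_y,x0=-.024):
    r=R(ryaw); ctrl.move_l(ctrl.current_tool_pos()+[0,0,.14],.2)
    ctrl.goto(rw(x0,bay_y,.17),r)
    ctrl.move_l(rw(x0,bay_y,.046),.15)
    print("floor",ctrl.move_l(rw(x0,bay_y,.034),.02,contact_N=3),ctrl.current_tool_pos().round(4))
    p=ctrl.current_tool_pos(); h=ctrl.move_l(rw(.045,bay_y,p[2]+.0004),.03,contact_N=12)
    q=ctrl.current_tool_pos(); d=q-rw(0,0); a=rack[2]
    print("wall",h,"rack x mm",(d[0]*np.cos(a)+d[1]*np.sin(a))*1e3,"F",ctrl.current_contact_force().round(1),"w",ctrl.current_grip_width()*91)
E
cat > figs.py <<'E'
from h import *
def A():
    c=np.array([(200,40),(325,192),(172,312),(48,163)]); return plinth("figs1.png",(c+.5)/6-.5+[205,130])
def B():
    c=np.array([(457,105),(620,33),(692,188),(535,262)]); return plinth("figs1.png",(c-[390,0]+.5)/6-.5+[285,230])
def C():
    c=np.array([(368,172),(428,160),(439,220),(380,232)]); return plinth("figC.png",(c+.5)/1.42-.5+[0,60])
if __name__=="__main__": A();B();C()
E
python3 - <<'E'
from figs import *
A();B();c,y=C()
if pick(c,y): stow(-.07)
print(ctrl.current_t())
E
```

```text
centre [0.5594 0.3725] yaw -52.4 sides [0.0416 0.0433 0.0417 0.0426]
centre [0.4249 0.264 ] yaw 25.4 sides [0.0417 0.0437 0.0417 0.0453]
centre [ 0.4246 -0.2224] yaw -29.1 sides [0.0417 0.0436 0.0427 0.044 ]
hit False
width mm 17.7
floor True [ 0.574  -0.0979  0.0385]
wall True rack x mm -23.654338902599235 F [-1.  -0.5  7.4] w 17.918115118888977
22.125
```

```bash
cat >> h.py <<'E'
def slide(by,z):
    p=ctrl.current_tool_pos(); ctrl.move_l([p[0],p[1],z],.02); ctrl.sleep(.3)
    for x in (.045,):
        h=ctrl.move_l(rw(x,by,z),.03,contact_N=10)
    d=ctrl.current_tool_pos()-rw(0,0); a=rack[2]
    print("slide",h,"rack x,y mm",(np.array([d[0]*np.cos(a)+d[1]*np.sin(a),d[1]*np.cos(a)-d[0]*np.sin(a)])*1e3).round(1),"F",ctrl.current_contact_force().round(1),"w",round(ctrl.current_grip_width()*91,1))
E
sed -i 's/^    p=ctrl.current_tool_pos(); h=ctrl.move_l(rw(.045.*$/    slide(bay_y,.0397)/; /^    q=ctrl.current_tool_pos(); d=q/d; /^    print("wall"/d' h.py
python3 - <<'E'
from h import *
slide(-.07,.0397)
E
```

```text
slide True rack x,y mm [ 35.3 -69.8] F [ 0.3 -0.2 -1.1] w 17.5
```

```bash
cat >> h.py <<'E'
def release():
    ctrl.move_l(ctrl.current_tool_pos()-[0,0,.0007],.01); ctrl.command_gripper(.4)
    ctrl.move_l(ctrl.current_tool_pos()+[0,0,.13],.2)
E
python3 - <<'E'
from figs import *
release()
im=look((.49,.32),0,.25,"figs2.png"); o=cv2.imread("pics/figs1.png")
dB=cv2.absdiff(im,o)[230:278,285:350].mean(); dA=cv2.absdiff(im,o)[130:190,205:270].mean(); print("diff",dA,dB)
if dB<6:
    c,y=B()
    if pick(c,y): stow(0); release()
if dA<6:
    c,y=A()
    if pick(c,y): stow(.07)
print(ctrl.current_t())
E
```

```text
diff 40.86991452991453 32.278311965811966
27.6417
```

```bash
python3 - <<'E'
from h import *
cv2.imwrite("pics/figs2b.png",cv2.resize(cv2.imread("pics/figs2.png")[:300],None,fx=1.42,fy=1.42,interpolation=cv2.INTER_CUBIC))
a=np.load("pics/figs1.png.npz")["P"];b=np.load("pics/figs2.png.npz")["P"];print(abs(a-b).max())
E
```

```text
0.00015354041915205396
```

View pics/figs2b.png

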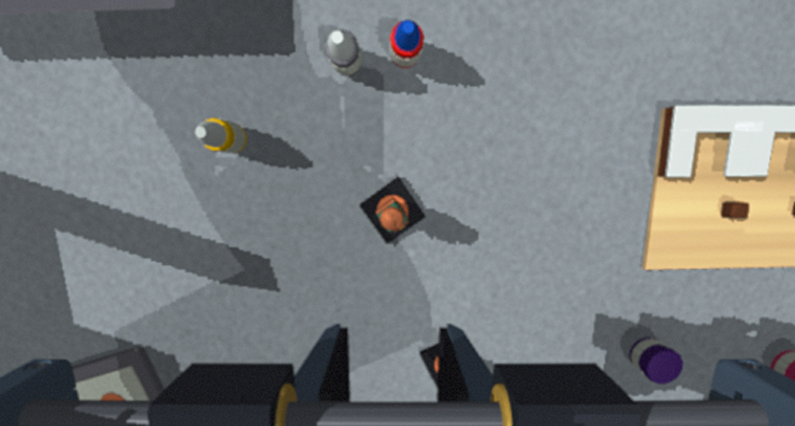

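Green has been knocked to the right, with plinth corners now at (399,177), (425,214), (390,243) and (360,205). Blue has not moved and is only partly hidden by a finger.

```bash
python3 - <<'E'
from figs import *
a=plinth("figs2.png",(np.array([(399,177),(425,214),(390,243),(360,205)])+.5)/1.42-.5)
c,y=B()
if pick(c,y):
    stow(0); release()
    if pick(*a): stow(.07)
print(ctrl.current_t())
E
```

```text
centre [0.5742 0.3187] yaw -52.7 sides [0.0404 0.0415 0.044  0.0429]
centre [0.4249 0.264 ] yaw 25.4 sides [0.0417 0.0437 0.0417 0.0453]
hit False
width mm 17.4
floor True [ 0.5726 -0.028   0.0385]
slide True rack x,y mm [35.9  0.1] F [ 1.  -0.7 -0.6] w 17.6
hit False
width mm 18.2
floor True [0.5713 0.042  0.0386]
slide True rack x,y mm [36.2 70. ] F [ 0.3 -0.5 -0.6] w 17.7
47.6667
```

Next, release, check the bays and look at the keeper.

```bash
python3 - <<'E'
from h import *
release(); ctrl.command_gripper(1)
r=look(rw(.02,0)[:2],0,.2,"rack2.png"); 
k=look((.53,-.365),0,.14,"keep.png",.01)
a=cv2.resize(r[80:300,90:470],(800,463),interpolation=cv2.INTER_CUBIC); cv2.imwrite("pics/rack2b.png",a)
cv2.imwrite("pics/keepb.png",cv2.resize(k,(800,600),interpolation=cv2.INTER_CUBIC)); print(ctrl.current_t())
E
```

```text
52.0083
```

View pics/rack2b.png

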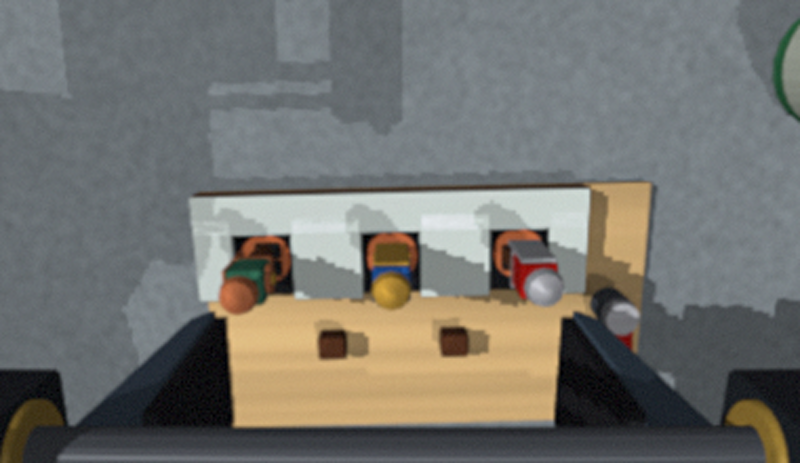

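View pics/keepb.png

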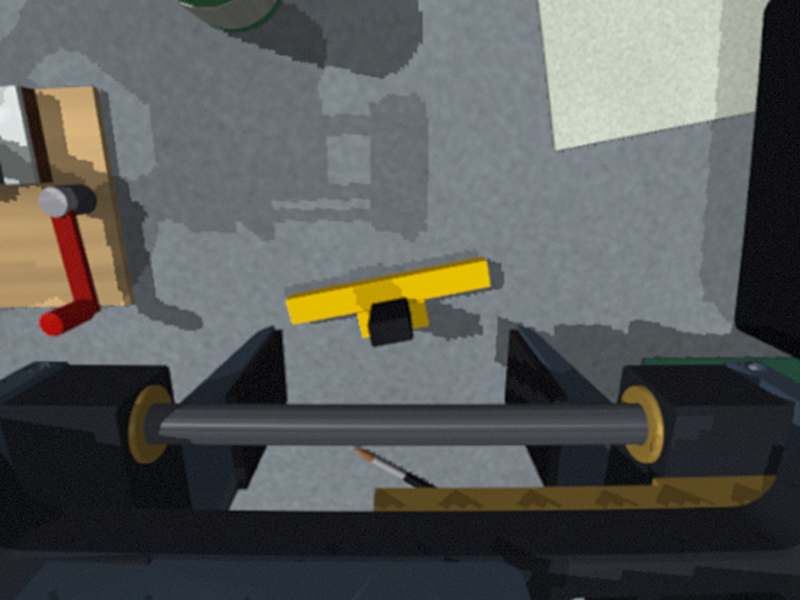

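All three figures sit in their bays, at (255,270), (391,265) and (525,265). The keeper bar runs from (290,310) to (490,272) with the grip at (390,322) and the tongue toward the robot. I'll zoom in on it.

```bash
python3 - <<'E'
from h import *
im=cv2.imread("pics/keep.png")[172:252,190:360]
cv2.imwrite("pics/keepc.png",cv2.resize(im,(765,360),interpolation=cv2.INTER_CUBIC))
E
```

```text
(no output)
```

View pics/keepc.png

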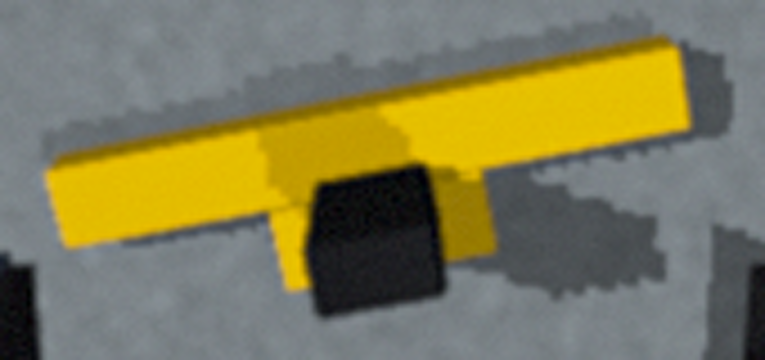

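```bash
python3 - <<'E'
from h import *
from rackfit import rk
from scipy.optimize import least_squares
X=np.array([(9.5,70,16),(9.5,-70,16),(-9.5,-70,16),(-9.5,70,16),(-29,24,16),(-29,-24,16),(-20,13,60),(-20,-13,60)])/1e3
U=(np.array([(46,172),(675,44),(691,128),(68,247),(290,292),(498,250),(320,317),(445,292)])+.5)/4.5-.5+[190,172]
s=least_squares(lambda p:(w2px("keep.png",rk(p,X))-U).ravel(),[.53,-.365,.2],loss="soft_l1")
yaw=np.degrees(s.x[2]); print(s.x.round(4),yaw,s.fun.reshape(-1,2).round(1).tolist())
g=rk(s.x,[-.012,0,0])[0,:2]; print("grip",g)
def go(y,op,z0):
    ctrl.goto([*g,z0],R(y)); ctrl.command_gripper(op)
    print("hit",ctrl.move_l([*g,.027],.1,contact_N=8)); ctrl.command_gripper(0); print("w",ctrl.current_grip_width()*91)
for y in (yaw-90,yaw+90):
    if ctrl.ik([*g,.027],R(y)) is not None: break
go(y,.5,.15); ctrl.command_gripper(.5); ctrl.move_l([*g,.1],.15)
go(yaw,.6,.1)
if 24<ctrl.current_grip_width()*91<28:
    ctrl.move_l([*g,.18],.15); ctrl.goto(rw(-.012+.0005,0,.15),R(ryaw)); ctrl.move_l(rw(-.0115,0,.062),.12)
    snap("wrist","seat1.png")
print(ctrl.current_t())
E
```

```text
[ 0.5365 -0.3581  0.2033] 11.647450962825069 [[-1.1, -0.8], [1.3, -0.8], [0.6, -0.5], [-0.9, 0.6], [-0.7, -0.1], [0.4, 0.1], [-0.7, 0.9], [1.3, 0.7]]
grip [ 0.52471982 -0.36056624]
hit False
w 16.138476719744762
hit False
w 25.724266784843373
63.9667
```

```bash
python3 - <<'E'
from h import *
for dx in (.0,.0015,-.0015,.003,-.003):
    x=-.0115+dx
    ctrl.move_l(rw(x,0,.052),.05); ctrl.sleep(.2)
    h=ctrl.move_l(rw(x,0,.031),.02,contact_N=5); z=ctrl.current_tool_pos()[2]
    print(dx,h,round(z,4),ctrl.current_contact_force().round(1))
    if z<.0345: break
im=snap("wrist","seat2.png"); cv2.imwrite("pics/seat2b.png",cv2.resize(im[60:330,60:500],(800,490),interpolation=cv2.INTER_CUBIC))
print(ctrl.current_t())
E
```

```text
0.0 True 0.0331 [-0.9  0.9  7.3]
65.4333
```

View pics/seat2b.png

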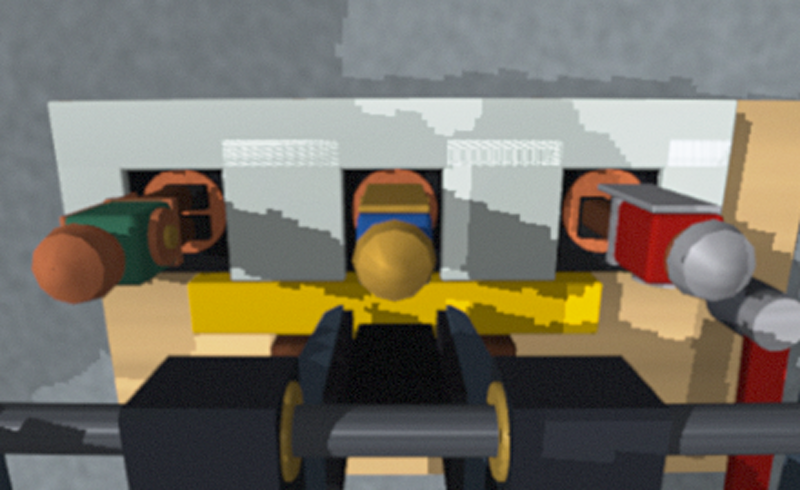

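Keeper is seated between the posts and dividers (bar at row ~303) and the figures are home. Next I'll release it and push the lever shut with closed fingers from outside, staying clear of the red figure.

```bash
python3 - <<'E'
from h import *
ctrl.command_gripper(.5); ctrl.move_l(ctrl.current_tool_pos()+[0,0,.12],.2)
def push(th,off,z=.04):
    a=th+np.pi/2; t=np.array([-np.sin(a),np.cos(a)])
    k=.07*np.array([np.cos(a),np.sin(a)])+off*t
    return rw(k[0],-.125+k[1],z),R(np.degrees(a)+ryaw-180)
ctrl.goto(*push(1.68,.036,.15)); ctrl.command_gripper(0)
print("down",ctrl.move_l(push(1.68,.036)[0],.1,contact_N=6))
for th in list(np.arange(1.6,.14,-.15))+[.05,0,-.05,-.1]:
    p,r=push(th,.022)
    h=ctrl.move_l(p,.05,ori=r,contact_N=10)
    if h: print("contact at",th,ctrl.current_contact_force().round(1)); break
p,r=push(th+.1,.03); ctrl.move_l(p,.05)
ctrl.move_l(p+[0,0,.12],.2)
im=look(rw(-.01,-.03)[:2],0,.25,"final.png"); cv2.imwrite("pics/finalb.png",cv2.resize(im[120:290,150:420],(800,504),interpolation=cv2.INTER_CUBIC)); print(ctrl.current_t())
E
```

```text
down False
77.2417
```

View pics/finalb.png

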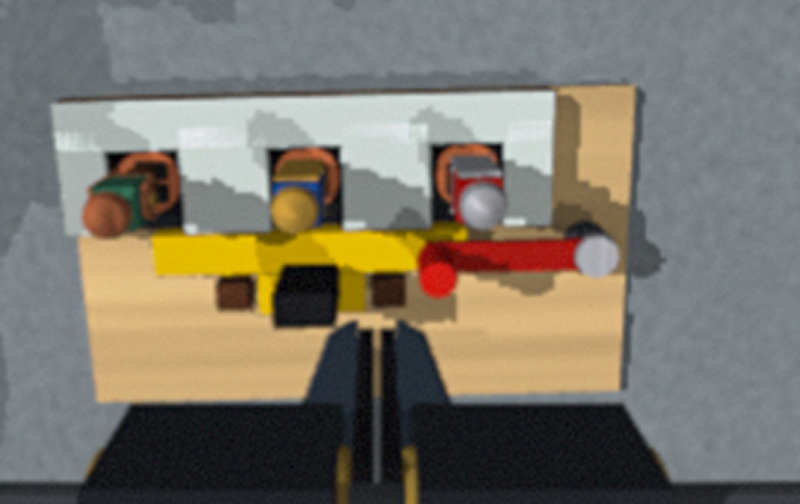

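```bash
python3 - <<'E'
from h import *
k=px2w("final.png",[(np.array([438.5,279])+.5)/2.963-.5+[150,120]],.063)[0]; d=k-rw(0,-.125)
print(k,np.hypot(*d[:2]),"lever",np.arctan2(d[1],d[0])-np.pi/2-rack[2])
E
```

```text
[ 0.59781693 -0.08230208  0.063     ] 0.0701703606141998 lever -0.005784781573299536
```

Lever measures about 0 rad with the knob 70.2 mm from the pivot, the keeper is seated, and the figures are home.

```bash
python3 -c "
from h import *
print(ctrl.sign_off(),ctrl.current_t())"
```

```text
the job is handed in; nothing more can be done
the job is handed in; nothing more can be done
```

I handed the job in at about 77 s of robot time: red, blue and green are home in their own bays, the keeper is in its seat, and the lever measured shut (about 0 rad). The final verdict was not shown to me.

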